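Set the stock tags in front of the specimen-cup bins

ROBOT

A 7-joint arm with a two-finger parallel gripper is mounted at the origin on a cart in front of the work surface, level with it; the furniture and walls round the work are solid. World frame = base frame: x ahead of the robot, y to its left, z up, the work surface at z = 0. Lengths are in m, angles in rad, forces in N, time in s.
With the tool pointing down it reaches from about 0.4 to 0.85 m from the base axis. Payload 10.4 kg.
Tool frame: the origin (TCP) lies on the centre line of the jaws, within the pads' length; the fingertips stand nose_length ahead of it and the grasp point (between the pads) lies 8 mm behind it (nose_length is the distance from the TCP to the fingertips, in m); z points along the fingers, y is the line along which they close (so a half turn about z gives the same grasp; the last joint's range is limited). The gripper opens to 87 mm and grips with 3 to 60 N. Pads are 19 mm wide; open, the fingers measure 117 mm over their backs; the gripper's body (75 mm by 190 mm) begins 51 mm behind the grasp point.
Start: joints at [1.304, 0.332, -0.065, 1.46, 0.022, 1.35, -0.088], TCP at [0.151, -0.607, 0.234] pointing down, gripper open.
Joint ranges: [-2.6, 2.6], [-0.5, 2.12], [-1.47, 1.34], [0.16, 2.42], [-1.27, 4.41], [0.06, 2.06], [-2.6, 2.6]. Speed limits (rad/s): [2.22, 2.22, 2.79, 2.79, 3.14, 3.14, 3.14].

INTERFACE

Orientations are given as a unit quaternion [w, x, y, z].
In Python, from rig import * gives the robot as it stands.
- The arm moves only by the tool drive_tool, never from a script. Its argument "deltas" is a list that holds one entry, the list of rows, each a list of 7 numbers: the shift along the world's x, y, z in mm, then the turn, a rotation vector about the world's x, y, z in rad, then the finger opening in mm, from 0 to 87. In form: [[[dx, dy, dz, ax, ay, az, claw], ...]]. A call has 1 to 8 rows; each row shifts and turns the commanded pose from where the row before left it; what a row does not reach is not made up. A row lasts 1/8 s, in which the tool goes at most 62.5 mm and 10.7 degrees, less where a joint would pass 70% of its speed; a pose out of reach is approached as far as the arm can. A call is refused whole if a number of a shift passes 62.5 or a number of a turn 0.188, either way. A call with a gripper value outside its range is refused whole. The fingers move at their own pace and stop on an object; "newtons" is the grip in N (left out, the last holds). Time passes only in rows, so rows that do not move let the fingers close. It gives the time, the measured TCP pose, the force, the opening and the grip force at its end, in the units of the state.
- state(): the state, without advancing time (a new reading comes with each control period).
- grab_frame(name): name is "scene" or "top"; returns the picture (480x640x3 uint8, blue, green, red); there is no depth.
- camera_info(name): a dict with "camera_matrix" (3x3 intrinsics, pixels), "R" (3x3) and "t" (3): a world point X has camera coordinates R X + t. Camera axes: x right, y down, z forward; pixel columns grow to the right and rows downward; lengths in m; the calibration is good to about 2 mm. A picture is of the moment at which its call begins. camera_info takes no time and is no camera call.
- sign_off(): hands the job in; it is judged then, once.
The state is a dict: "time": time; "joint_pos": joint angles; "joint_vel": joint speeds; "joint_efforts": joint torques, N m; "tool_pos": TCP position; "tool_rot": TCP orientation; "contact_force": force on the tool from outside, world axes, zero at the start; "wrist_torque": the same for the moment, N m; "width": finger opening in m; "finger_force": force on a finger pad.
Only numpy, scipy, OpenCV 4.12 (cv2) and the standard library are available. Lean on these libraries where they do the work, as an engineer would, in place of code of your own. Each camera call takes 0.05 s, during which the arm holds its last target. There are 200 camera calls.

TASK

Each of the four bins on the board has a hinged tag in front of it that leans left (showing a straight bar: not full) or right (showing a round disc: full). Push over with a fingertip just those tags that are wrong, so that only the full bins, those holding two cups, show the disc and the bins with one cup or none show the bar. Do not turn over a tag that is already right, do not lift anything, and leave the cups and the other things where they stand.

Things in the scene. Friction and masses are not known exactly. Their poses are not given: they have to be found in the camera images.
- board: flat grey board, 270 x 500 x 6 mm, fixed to the worktop, a little turned. Origin on its underside in the middle of the row of tags; x points from the tags to the bins, y along the row to the left. Four tag stands stand at x = 0, 125 mm apart along y (+-62.5, +-187.5 mm); four bins at x = 135 mm. A tag belongs to the bin straight behind it (which one that is varies)
- hinge_a (a point): centre of the hinge pin of tag a, 40 mm above the board's top, pin along board x. Fixed aluminium stand 68 mm (x) x 44 mm (y), its ears and rest rods reach 54 mm above the board's top. The tag is a white plate 50 mm wide (x), 4 mm thick, with a 6 mm round bead along its free edge, bead centre 55 mm from the pin: at rest 36 mm to the side of and 41 mm above the pin, upright 55 mm above
- tag_a (a joint): angle of tag a, rad: 0 = upright; +0.72 = leaning right (board -y) on its rest, upper face shows a raised round disc (25 mm) = FULL; -0.72 = leaning left (board +y), upper face shows a straight bar (36 x 8 mm) = NOT FULL. About 30 g, turns freely; push its free edge along board y from the side it leans to; past upright it falls over to the other rest by itself
- hinge_b (a point): centre of the hinge pin of tag b, 40 mm above the board's top, pin along board x. Fixed aluminium stand 68 mm (x) x 44 mm (y), its ears and rest rods reach 54 mm above the board's top. The tag is a white plate 50 mm wide (x), 4 mm thick, with a 6 mm round bead along its free edge, bead centre 55 mm from the pin: at rest 36 mm to the side of and 41 mm above the pin, upright 55 mm above
- tag_b (a joint): angle of tag b, rad: 0 = upright; +0.72 = leaning right (board -y) on its rest, upper face shows a raised round disc (25 mm) = FULL; -0.72 = leaning left (board +y), upper face shows a straight bar (36 x 8 mm) = NOT FULL. About 30 g, turns freely; push its free edge along board y from the side it leans to; past upright it falls over to the other rest by itself
- hinge_c (a point): centre of the hinge pin of tag c, 40 mm above the board's top, pin along board x. Fixed aluminium stand 68 mm (x) x 44 mm (y), its ears and rest rods reach 54 mm above the board's top. The tag is a white plate 50 mm wide (x), 4 mm thick, with a 6 mm round bead along its free edge, bead centre 55 mm from the pin: at rest 36 mm to the side of and 41 mm above the pin, upright 55 mm above
- tag_c (a joint): angle of tag c, rad: 0 = upright; +0.72 = leaning right (board -y) on its rest, upper face shows a raised round disc (25 mm) = FULL; -0.72 = leaning left (board +y), upper face shows a straight bar (36 x 8 mm) = NOT FULL. About 30 g, turns freely; push its free edge along board y from the side it leans to; past upright it falls over to the other rest by itself
- hinge_d (a point): centre of the hinge pin of tag d, 40 mm above the board's top, pin along board x. Fixed aluminium stand 68 mm (x) x 44 mm (y), its ears and rest rods reach 54 mm above the board's top. The tag is a white plate 50 mm wide (x), 4 mm thick, with a 6 mm round bead along its free edge, bead centre 55 mm from the pin: at rest 36 mm to the side of and 41 mm above the pin, upright 55 mm above
- tag_d (a joint): angle of tag d, rad: 0 = upright; +0.72 = leaning right (board -y) on its rest, upper face shows a raised round disc (25 mm) = FULL; -0.72 = leaning left (board +y), upper face shows a straight bar (36 x 8 mm) = NOT FULL. About 30 g, turns freely; push its free edge along board y from the side it leans to; past upright it falls over to the other rest by itself
- bin_a: open grey plastic bin, 140 mm (board x) x 76 mm (board y) x 34 mm high, walls and floor 3 mm, fixed on the board; room for two cups one behind the other. Full = two cups in it; with one cup or none it is not full. Origin: centre of its underside; axes as the board's
- bin_b: open grey plastic bin, 140 mm (board x) x 76 mm (board y) x 34 mm high, walls and floor 3 mm, fixed on the board; room for two cups one behind the other. Full = two cups in it; with one cup or none it is not full. Origin: centre of its underside; axes as the board's
- bin_c: open grey plastic bin, 140 mm (board x) x 76 mm (board y) x 34 mm high, walls and floor 3 mm, fixed on the board; room for two cups one behind the other. Full = two cups in it; with one cup or none it is not full. Origin: centre of its underside; axes as the board's
- bin_d: open grey plastic bin, 140 mm (board x) x 76 mm (board y) x 34 mm high, walls and floor 3 mm, fixed on the board; room for two cups one behind the other. Full = two cups in it; with one cup or none it is not full. Origin: centre of its underside; axes as the board's
- cup_1: specimen cup with screw lid, 61 mm across the lid, 68 mm high, loose, standing in one of the bins (two bins hold two cups, one holds one, one is empty; lid colour means nothing). Origin: centre of its underside, z up
- cup_2: specimen cup with screw lid, 61 mm across the lid, 68 mm high, loose, standing in one of the bins (two bins hold two cups, one holds one, one is empty; lid colour means nothing). Origin: centre of its underside, z up
- cup_3: specimen cup with screw lid, 61 mm across the lid, 68 mm high, loose, standing in one of the bins (two bins hold two cups, one holds one, one is empty; lid colour means nothing). Origin: centre of its underside, z up
- cup_4: specimen cup with screw lid, 61 mm across the lid, 68 mm high, loose, standing in one of the bins (two bins hold two cups, one holds one, one is empty; lid colour means nothing). Origin: centre of its underside, z up
- cup_5: specimen cup with screw lid, 61 mm across the lid, 68 mm high, loose, standing in one of the bins (two bins hold two cups, one holds one, one is empty; lid colour means nothing). Origin: centre of its underside, z up
- dropper_a: reagent dropper bottle, 30 x 30 x 80 mm, loose on the board between two bins. Only to be left alone. Origin: centre of its underside
- dropper_b: reagent dropper bottle, 30 x 30 x 80 mm, loose on the board between two bins. Only to be left alone. Origin: centre of its underside
- timer: bench timer, 64 x 64 x 19 mm, loose, right of the board. Only to be left alone. Origin: centre of its underside
- marker: marker pen, 17 x 135 x 16 mm, loose, left of the board. Only to be left alone. Origin: centre of its underside
- coverglass_box: small carton, 55 x 55 x 22 mm, loose, right of the board. Only to be left alone. Origin: centre of its underside

How it is judged:
By the outcome, as a careful person would: the job done as asked, in the order asked, and still so for the second after the job is handed in, with the robot touching nothing.
It also fails if it takes over 51 s, if anything falls off the work surface, if the arm or the gripper's body presses on something with over 40 N, if the wrist force passes 120 N, or if a joint passes its speed limit or range.

## Working session

There is one attempt and no reset: what is moved stays moved. The work goes in short steps, Python scripts to look and compute and a tool call to move; the robot and the scene stay as the last step left them, time stands still between calls to the robot, and variables do not carry over. Pictures are saved under pics/ and viewed, at most 10 in all, crops included, and the job is handed in when it is done.

Besides the shell and the picture viewer there is one more tool, called in YAML: its name, and indented under it one key for each argument. drive_tool: Moves the arm, as the interface text tells. Its arguments: {"type":"object","properties":{"deltas":{"type":"array","items":{"type":"array","items":{"type":"array","items":{"type":"number"}}}},"newtons":{"type":"number"}},"required":["deltas"]}

```bash
mkdir -p pics
python3 - <<'E'
from rig import *
import cv2
for n in("top","scene"):
    cv2.imwrite(f"pics/{n}0.png",grab_frame(n)); c=camera_info(n); print(n,c)
s=state();print(s)
E
ls
```

```text
top {'camera_matrix': array([[616.02975536,   0.        , 318.15604604],
       [  0.        , 616.02975536, 242.30131804],
       [  0.        ,   0.        ,   1.        ]]), 'R': array([[-0.16640633, -0.98605653, -0.00120475],
       [-0.93908351,  0.15885156, -0.30477588],
       [ 0.30071762, -0.04958527, -0.95242334]]), 't': array([0.07898737, 0.60523   , 1.70940792])}
scene {'camera_matrix': array([[466.81522901,   0.        , 321.54646797],
       [  0.        , 466.81522901, 232.2595245 ],
       [  0.        ,   0.        ,   1.        ]]), 'R': array([[ 6.31877440e-01, -7.75068314e-01, -9.84324302e-05],
       [-5.91954088e-01, -4.82510871e-01, -6.45580062e-01],
       [ 5.00321156e-01,  4.07985744e-01, -7.63692591e-01]]), 't': array([-0.42973736,  0.39937166,  1.07973321])}
{'time': 0.1, 'joint_pos': array([ 1.30439166,  0.33283516, -0.06467783,  1.46087827,  0.02162366,
        1.34989152, -0.08849202]), 'joint_vel': array([ 4.34433076e-05, -2.56258206e-03,  1.70547828e-04, -1.45831157e-03,
        1.01422276e-03,  2.17644571e-03,  2.87828779e-05]), 'joint_efforts': array([ 1.76049249e-03, -6.24542999e+01,  2.48319574e-02, -3.90717459e+01,
       -6.14248146e-02,  3.65355494e-02,  4.12839017e-05]), 'tool_pos': array([ 0.15076714, -0.60619296,  0.2328069 ]), 'tool_rot': array([-6.46340879e-04,  9.92578170e-01,  1.21606514e-01, -1.24343350e-04]), 'contact_force': array([0.0580101 , 0.12134126, 0.41710263]), 'wrist_torque': array([ 0.0081272 , -0.00572233,  0.02222073]), 'finger_force': 0.0, 'width': 0.08675430426203484}
pics
```

View pics/top0.png

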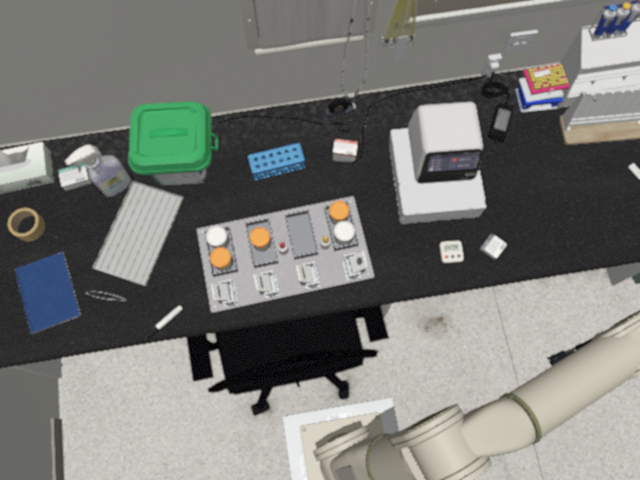

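View pics/scene0.png

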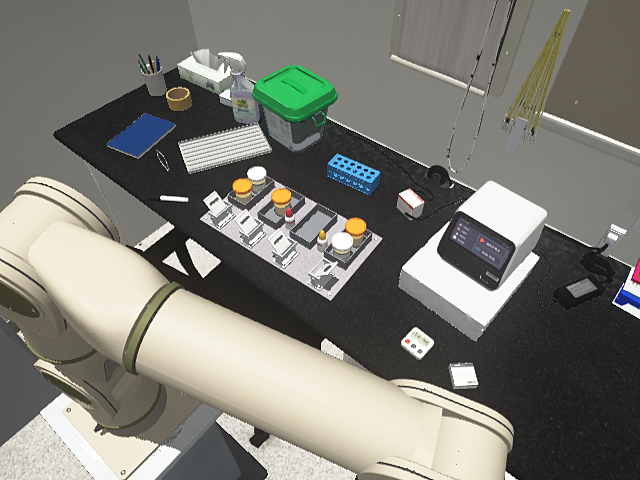

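```bash
python3 -c "
import rig;print([n for n in dir(rig) if n[0]!='_'], getattr(rig,'nose_length',None))"
```

```text
['PlanningError', 'camera_info', 'grab_frame', 'nose_length', 'sign_off', 'state'] 0.011
```

Run:
```python
import cv2,numpy as np
t=cv2.imread("pics/top0.png")[190:320,190:385]
s=cv2.imread("pics/scene0.png")[175:305,195:390]
cv2.imwrite("pics/c_top.png",cv2.resize(t,None,fx=4,fy=4,interpolation=cv2.INTER_CUBIC))
cv2.imwrite("pics/c_scene.png",cv2.resize(s,None,fx=4,fy=4,interpolation=cv2.INTER_CUBIC))
```

```text
(no output)
```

View pics/c_top.png

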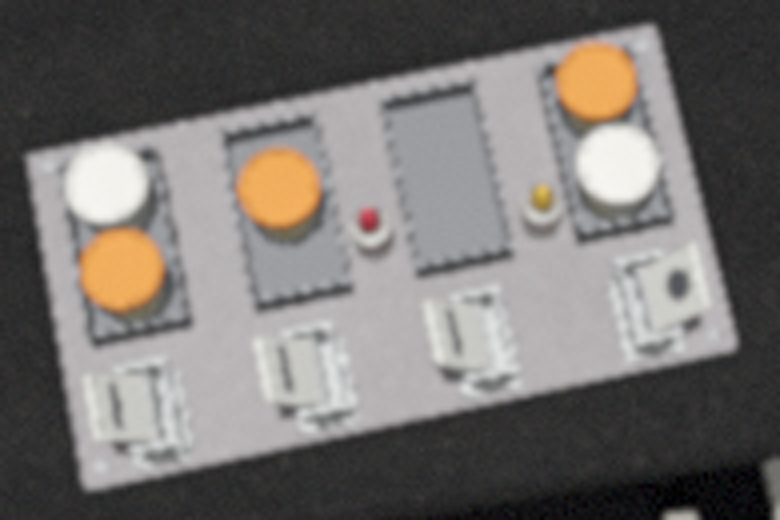

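View pics/c_scene.png

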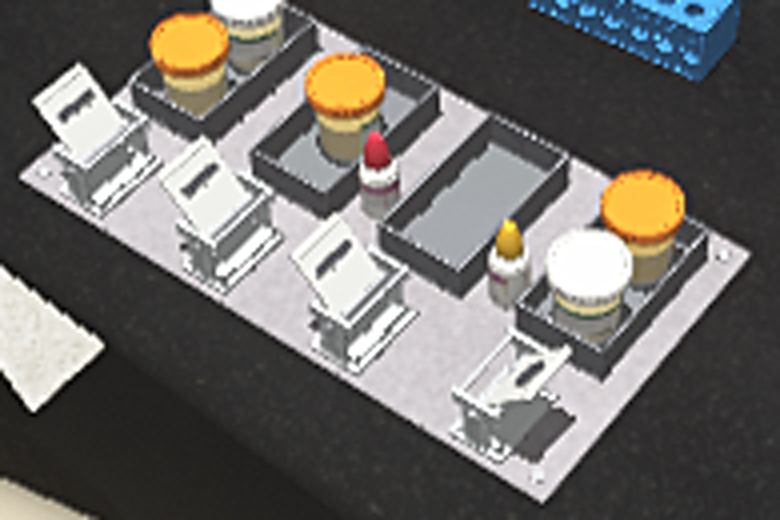

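Bins from left to right hold 2, 1, 0 and 2 cups. The tags show bar, bar, bar and disc, so only the leftmost tag is wrong and must go from left to right. Its bead ends are near (85,375) and (105,447) in the top crop, and (80,65) and (35,100) in the scene crop.

```bash
cat > h.py <<'E'
from rig import *
import numpy as np,cv2
from scipy.optimize import least_squares
C={n:camera_info(n) for n in("top","scene")}
def proj(n,X):
    c=C[n];p=(c["R"]@np.atleast_2d(X).T).T+c["t"];p=p@c["camera_matrix"].T;return p[:,:2]/p[:,2:]
def px(n,P):
    o=dict(top=(190,190),scene=(195,175))[n];return (np.array(P)+.5)/4-.5+o
E
python3 - <<'E'
from h import *
y=.25
# board pts: (x rel front edge f) , obs
obs=[("top",[[25,153],[655,24],[738,350],[85,491]],lambda f:[[f+.27,y,.006],[f+.27,-y,.006],[f,-y,.006],[f,y,.006]]),
("scene",[[20,178],[750,253],[543,502]],lambda f:[[f,y,.006],[f+.27,-y,.006],[f,-y,.006]]),
("top",[[385,103],[472,86],[510,257],[418,273]],lambda f:[[.205,-.0245,.04],[.205,-.1005,.04],[.065,-.1005,.04],[.065,-.0245,.04]]),
("top",[[85,375],[105,447]],lambda f:[[.025,.2235,.087],[-.025,.2235,.087]]),
("scene",[[80,65],[35,100]],lambda f:[[.025,.2235,.087],[-.025,.2235,.087]])]
def W(p,L):
    c,s=np.cos(p[2]),np.sin(p[2]);return np.array(L)@np.array([[c,-s,0],[s,c,0],[0,0,1]]).T+[p[0],p[1],0]
def res(p): return np.concatenate([(proj(n,W(p,g(p[3])))-px(n,o)).ravel() for n,o,g in obs])
r=least_squares(res,[.6,0.1,0,-.055],loss="soft_l1");p=r.x
print(p);print(res(p).round(1).reshape(-1,2).tolist())
for nm,b in [("hinge",[0,.1875,.046]),("bead",[0,.2235,.087]),("start",[0,.26,.09]),("end",[0,.17,.09])]: print(nm,W(p,[b]).round(4))
# direct triangulation
for a,b in zip(obs[3][1],obs[4][1]):
    f=lambda X:np.r_[(proj("top",X)-px("top",a)).ravel(),(proj("scene",X)-px("scene",b)).ravel()]
    q=least_squares(f,[.6,.3,.09]);print(q.x.round(4),q.fun.round(1))
E
```

```text
[ 0.52483284  0.07615631  0.0485131  -0.03571947]
[[0.5, 0.2], [-0.2, 0.3], [-0.3, -0.2], [-0.4, -0.5], [-0.6, -0.8], [0.7, 0.2], [-0.3, 0.4], [-1.5, -0.3], [1.0, -1.0], [1.3, -1.2], [-0.5, 0.0], [0.6, 0.7], [-1.6, -0.6], [-0.1, 1.2], [-0.9, 2.1]]
hinge [[0.5157 0.2634 0.046 ]]
bead [[0.514  0.2994 0.087 ]]
start [[0.5122 0.3359 0.09  ]]
end [[0.5166 0.246  0.09  ]]
[0.5406 0.3015 0.0902] [ 0.  -0.1 -0.1  0. ]
[0.4861 0.2913 0.1005] [ 0.2 -1.1 -1.   0.6]
```

drive_tool:
  deltas:
    - [[30,25,6,0,0,0.06,0],[30,25,6,0,0,0.06,0],[30,25,6,0,0,0.06,0],[30,25,6,0,0,0.06,0],[30,25,6,0,0,0.06,0],[30,25,6,0,0,0.06,0],[30,25,6,0,0,0.06,0],[30,25,6,0,0,0.06,0]]

```text
time: 1.1
tool_pos: [0.393, -0.4038, 0.2823]
tool_rot: [0.0, 0.934, 0.357, 0.0]
contact_force: [0.8, -0.6, -0.0]
width: 0.0153
finger_force: 0.0
```

drive_tool:
  deltas:
    - [[14,40,0,0,0,0.06,0],[14,40,0,0,0,0.06,0],[14,40,0,0,0,0.06,0],[14,40,0,0,0,0.06,0],[14,40,0,0,0,0.06,0],[14,40,0,0,0,0.06,0],[14,40,0,0,0,0.06,0],[14,40,0,0,0,0.06,0]]

```text
time: 2.1
tool_pos: [0.5028, -0.0835, 0.2819]
tool_rot: [0.0, 0.823, 0.568, -0.0]
contact_force: [0.9, -0.7, 0.4]
width: 0.0006
finger_force: 0.0
```

drive_tool:
  deltas:
    - [[0,54,0,0,0,0.052,0],[0,54,0,0,0,0.052,0],[0,54,0,0,0,0.052,0],[0,54,0,0,0,0.052,0],[0,54,0,0,0,0.052,0],[0,54,0,0,0,0.052,0],[0,54,0,0,0,0.052,0],[0,44,0,0,0,0.052,0]]

```text
time: 3.1
tool_pos: [0.501, 0.3388, 0.2819]
tool_rot: [0.0, 0.688, 0.726, 0.0]
contact_force: [0.3, 0.2, 0.2]
width: 0.0003
finger_force: 0.0
```

drive_tool:
  deltas:
    - [[11,0,-25,0,0,0,0],[0,0,-25,0,0,0,0],[0,0,-25,0,0,0,0],[0,0,-25,0,0,0,0],[0,0,-25,0,0,0,0],[0,0,-25,0,0,0,0],[0,0,-25,0,0,0,0],[0,0,-18,0,0,0,0]]

```text
time: 4.1
tool_pos: [0.5126, 0.3363, 0.0879]
tool_rot: [0.0, 0.689, 0.725, -0.0]
contact_force: [-0.3, 0.5, -0.6]
width: 0.0
finger_force: 0.0
```

Run:
```python
from h import *
s=state();T=s["tool_pos"];tip=T-[0,0,.011]
print(T,s["contact_force"])
a=grab_frame("top");b=grab_frame("scene")
o=[]
for n,im in(("top",a),("scene",b)):
    u,v=proj(n,tip)[0].astype(int);x0,y0=u-40,v-60
    o.append(cv2.resize(im[y0:y0+120,x0:x0+80],None,fx=5,fy=5,interpolation=cv2.INTER_CUBIC));print(n,u,v)
cv2.imwrite("pics/p1.png",np.hstack(o))
```

```text
[0.51259342 0.33627082 0.08789962] [-0.33887957  0.50222925 -0.58490975]
top 200 295
scene 200 193
```

View pics/p1.png

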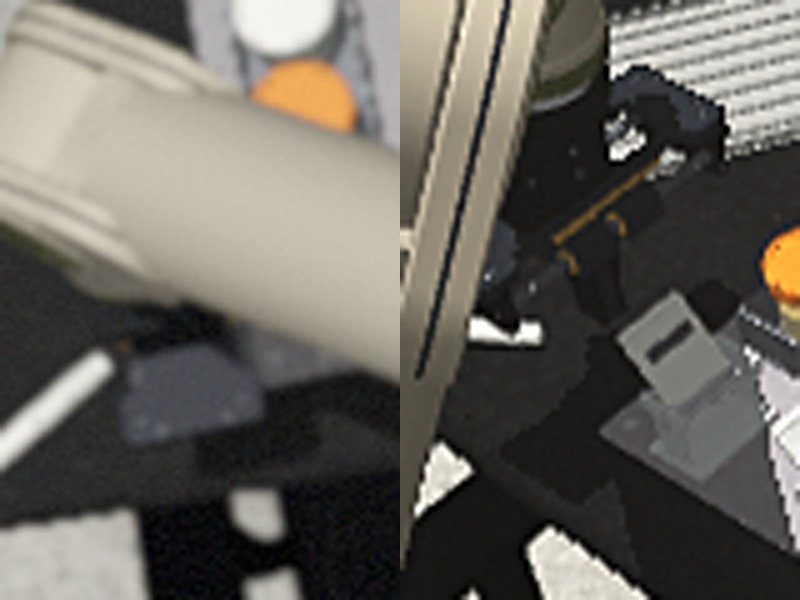

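The closed fingers stand left of the leftmost tag's bead, around (600,270) in the scene crop. The tag still shows the bar. Next I push along board -y.

drive_tool:
  deltas:
    - [[0.4,-9,0,0,0,0,0],[0.4,-9,0,0,0,0,0],[0.4,-9,0,0,0,0,0],[0.4,-9,0,0,0,0,0],[0.4,-9,0,0,0,0,0],[0.4,-9,0,0,0,0,0],[0.4,-9,0,0,0,0,0],[0.4,-9,0,0,0,0,0]]

```text
time: 5.2
tool_pos: [0.5171, 0.2628, 0.0886]
tool_rot: [0.0, 0.69, 0.724, 0.0]
contact_force: [0.1, 0.6, -0.6]
width: 0.0003
finger_force: 0.0
```

Run:
```python
from h import *
s=state();print(s["tool_pos"],s["contact_force"])
b=grab_frame("scene")
cv2.imwrite("pics/p2.png",cv2.resize(b[150:270,160:320],None,fx=5,fy=5,interpolation=cv2.INTER_CUBIC))
```

```text
[0.51712713 0.26283592 0.08857237] [ 0.10365472  0.59425307 -0.60545772]
```

View pics/p2.png

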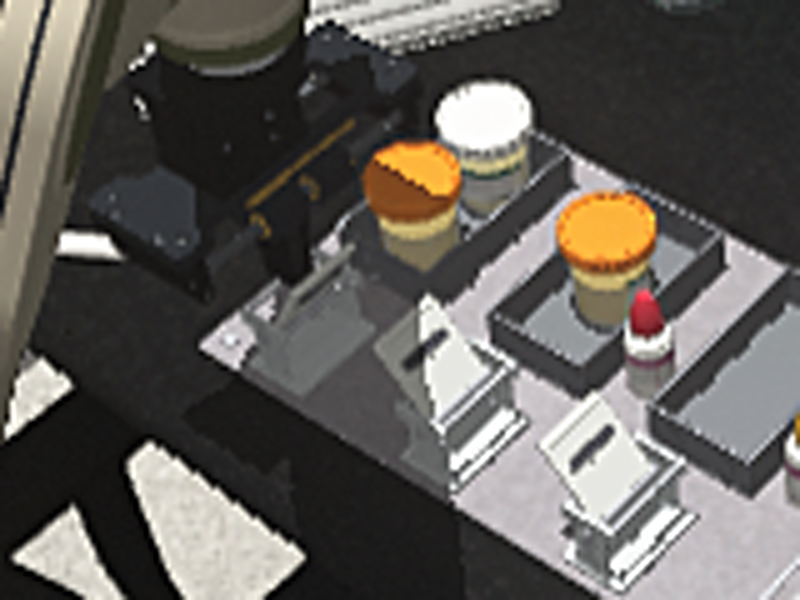

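The tag looks fallen to the right: near (320,275) the plate is seen edge-on. I back off to the left, rise and check.

drive_tool:
  deltas:
    - [[-0.5,15,0,0,0,0,0],[0,15,10,0,0,0,0],[0,0,35,0,0,0,0],[0,0,40,0,0,0,0],[0,0,40,0,0,0,0],[0,0,40,0,0,0,0],[0,0,30,0,0,0,0],[0,0,0,0,0,0,0]]

```text
time: 6.25
tool_pos: [0.5166, 0.2962, 0.2868]
tool_rot: [0.0, 0.689, 0.725, 0.002]
contact_force: [-1.0, 1.1, 0.1]
width: 0.0005
finger_force: 0.0
```

Run:
```python
from h import *
s=state();print(s["tool_pos"],s["contact_force"])
b=grab_frame("scene")
cv2.imwrite("pics/p3.png",cv2.resize(b[160:310,190:390],None,fx=4,fy=4,interpolation=cv2.INTER_CUBIC))
```

```text
[0.51657367 0.29620906 0.28680745] [-1.04296983  1.07093982  0.06181896]
```

View pics/p3.png

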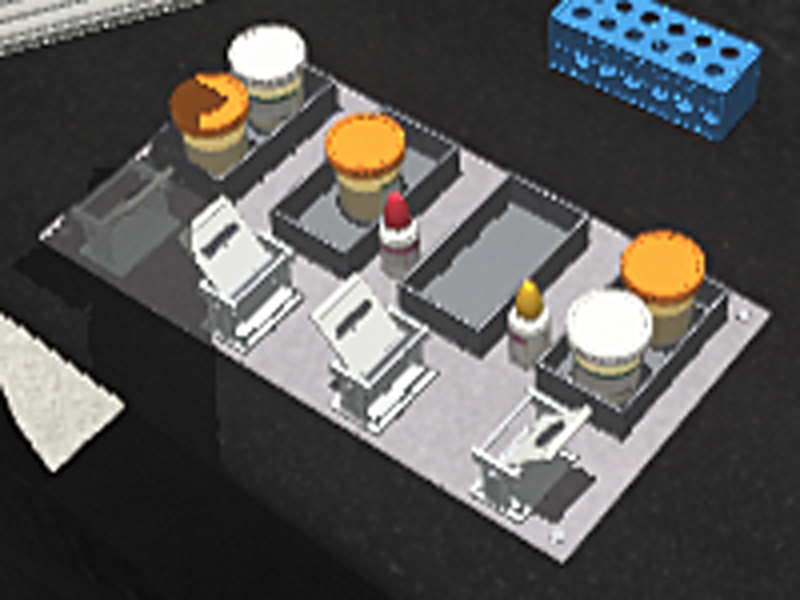

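The leftmost tag, near (125,200), now leans right like the rightmost one. The other tags, the cups and the droppers look unmoved.

```bash
python3 -c "
from rig import *
print(sign_off())"
```

```text
the job is handed in; nothing more can be done
None
```

Only the leftmost tag was wrong (its bin holds two cups but it showed the bar); I pushed it over to the disc side, checked by picture that it leans right with everything else unmoved, and handed the job in at about 6 s.

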